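Part the nested joint covers and set them out by size

ROBOT

A 7-joint arm with a two-finger parallel gripper is mounted at the origin on the work surface. World frame = base frame: x ahead of the robot, y to its left, z up, the work surface at z = 0. Lengths are in m, angles in rad, forces in N, time in s.
With the tool pointing down it reaches from about 0.425 to 0.925 m from the base axis. Payload 6.8 kg.
Tool frame: the origin (TCP) lies on the front face of the gripper's body, between the roots of the fingers; the fingertips stand 73 mm ahead of it and the grasp point (between the pads) lies r.pinch_z ahead of it (r.pinch_z is the distance from the TCP to the grasp point, in m); z points along the fingers, y is the direction in which the jaws open and shut (so a half turn about z gives the same grasp; the last joint's range is limited). The gripper opens to 85 mm and grips with 20 to 120 N. Pads are 22 mm wide; open, the fingers measure 114 mm over their backs; the gripper's body (76 mm by 85 mm) begins 54 mm behind the grasp point. The pads swing forward as they close: fully open they stand 13 mm farther back than shut.
Start: joints at [-0.108, 0.477, 0.022, 1.555, -0.011, 1.109, -0.083], TCP at [0.675, 0, 0.304] pointing down, gripper open.
Joint ranges: [-2.96, 2.96], [-0.34, 2.1], [-1.41, 1.46], [0.24, 2.44], [-1.37, 4.51], [0.17, 1.92], [-2.96, 2.96]. Speed limits (rad/s): [2.39, 2.39, 3.14, 3.14, 3.14, 3.14, 3.14].

INTERFACE

Orientations are given as a rotation vector (axis times angle).
In Python, from bench import readout, grab_frame, r, search_frame, masks_of, tip_of gives the robot as it stands.
- The arm moves only by the tool step_arm, never from a script. Its argument "commands" is a list of rows, each a list of 7 numbers: the shift along the tool's x, y, z as a fraction of full scale, then the turn, a rotation vector about the tool's x, y, z as a fraction of full scale, then the gripper's target within -1 to 1 (shut at 1, half-way at 0, fully open at -1). In form: [[tx, ty, tz, ax, ay, az, hand], ...]. A call has exactly 10 rows; each row is the pose to reach, as a shift and turn from the pose measured when the call began, along the tool's axes at that moment, turning the shorter way round; what a row does not reach only later rows make up. Full scale, the value 1, is 500 mm for a shift and 360 degrees for a turn. A row lasts 1/8 s, in which the tool goes at most 62.5 mm and 10.7 degrees, less where a joint would pass 70% of its speed; a pose out of reach is approached as far as the arm can. A call with a number of a shift or a turn outside -1 to 1 is refused whole. A call with a gripper value outside its range is refused whole. The fingers move at their own pace and stop on an object; "newtons" is the grip in N (left out, the last holds). Time passes only in rows, so rows that repeat a pose let the fingers close, or fill a call up. It gives the time, the measured TCP pose, the force and the opening at its end, in the units of the state.
- readout.get_obs(): the state, without advancing time (a new reading comes with each control period).
- grab_frame(name): name is "scene" or "side" or "wrist"; returns a dict with "img" (384x512x3 uint8, red, green, blue), "K" (3x3 intrinsics, pixels), "world_to_cam" (4x4, takes a point from world to camera coordinates). Camera axes: x right, y down, z forward; pixel columns grow to the right and rows downward; lengths in m; the calibration is good to about 2 mm. A picture is of the moment at which its call begins. There is no depth.
- r.hand_in(): hands the job in, once; it reports no verdict.
Trained networks look in a picture, given as the dict that the camera call returned (one of the last four; its "shot" number tells which), for a name from the list of things; names that differ only in an ending like _2 or _b are one class to them, and where a whole thing is asked for, a point or a joint stands for the part that bears it (a point fixed in the world has none). Each returns a list of dicts, best first, with "p" (0 to 1); they miss things now and then, are a little off and sometimes report something else, mostly with a low value. They report only what shows in the picture. A call takes as long as a camera call. They do not tell look-alikes from the thing itself.
- search_frame(thing, picture): "extent" ([centre column, centre row, width, height] in pixels, round what is visible of it).
- masks_of(thing, picture): "pixels" (384x512 bool, what is visible of it) and "extent" ([centre column, centre row, width, height] in pixels, round what is visible of it).
- tip_of(thing, picture): "point" ([column, row] in pixels: a listed point, or the origin of a listed thing).
The state is a dict: "clock": time; "joints": joint angles; "qvel": joint speeds; "tau": joint torques, N m; "tcp_pos": TCP position; "orientation": TCP orientation; "contact_force": force on the tool from outside, world axes, zero at the start; "moment": the same for the moment, N m; "grip_width": finger opening in m.
Only numpy, scipy, OpenCV 4.12 (cv2) and the standard library are available. Lean on these libraries where they do the work, as an engineer would, in place of code of your own. Each camera call takes 0.05 s, during which the arm holds its last target. There are 200 camera calls.

TASK

The three aluminium joint covers for the robot's arm are stuck one inside another in the leaning stand. Pull them apart and stand each one upright, open end up, in the free part of the row tray that already holds a cover of its own size. Set them down gently, without dropping them, and leave the covers already in the rows and everything else on the bench where it is.

Things in the scene. Friction and masses are not known exactly. Their poses are not given: they have to be found in the camera images.
- slim_mid (a point): Centre (on the axis, half-way up) of the nest's slim cover, the innermost: slimmest and tallest. Plain aluminium cup, closed flat bottom, open top, tapered: 38 mm across at the bottom, 44 at the rim, 123 tall, wall 3, bottom 4, about 0.13 kg. z: along the cup, bottom to rim; leans 30 degrees at the start. 4 rubber pads in the middle cover's mouth grip it with 4 to 6 N, easing off over 60 mm of pull; top 28 mm clear.
- middle_mid (a point): Centre (on the axis, half-way up) of the nest's middle cover, between the other two. Plain aluminium cup, closed flat bottom, open top, tapered: 47 mm across at the bottom, 56 at the rim, 99 tall, wall 3, bottom 4, about 0.15 kg. z: along the cup, bottom to rim; leans 30 degrees at the start. 4 rubber pads in the wide cover's mouth grip it with 5 to 9 N, easing off over 50 mm of pull; top 28 mm clear.
- wide_mid (a point): Centre (on the axis, half-way up) of the nest's wide cover, the outermost: widest and shortest. Plain aluminium cup, closed flat bottom, open top, tapered: 56 mm across at the bottom, 68 at the rim, 75 tall, wall 3, bottom 4, about 0.15 kg. z: along the cup, bottom to rim; leans 30 degrees at the start. 4 rubber pads in the stand's pocket grip it with 7 to 11 N, easing off over 25 mm of pull; top 41 mm clear.
- row_slim_floor (a point): Centre of the inner floor (4 mm above the bench) of the row tray for slim covers: shallow black tray, 240 mm along its x, 100 mm along its y, lip 14 mm above the bench and 4 thick all round. x points away from the robot within 2 degrees, z up. The three trays look alike; this one holds one slim cover near its far end (x = 0.06 to 0.072); the near half is free.
- old_slim_mid (a point): Centre (half-way up) of the slim cover already standing upright in its row, same shape and size as the nest's slim cover; it shows whose row it is and stays there.
- row_middle_floor (a point): Centre of the inner floor (4 mm above the bench) of the row tray for middle covers: shallow black tray, 240 mm along its x, 100 mm along its y, lip 14 mm above the bench and 4 thick all round. x points away from the robot within 2 degrees, z up. The three trays look alike; this one holds one middle cover near its far end (x = 0.06 to 0.072); the near half is free.
- old_middle_mid (a point): Centre (half-way up) of the middle cover already standing upright in its row, same shape and size as the nest's middle cover; it shows whose row it is and stays there.
- row_wide_floor (a point): Centre of the inner floor (4 mm above the bench) of the row tray for wide covers: shallow black tray, 240 mm along its x, 100 mm along its y, lip 14 mm above the bench and 4 thick all round. x points away from the robot within 2 degrees, z up. The three trays look alike; this one holds one wide cover near its far end (x = 0.06 to 0.072); the near half is free.
- old_wide_mid (a point): Centre (half-way up) of the wide cover already standing upright in its row, same shape and size as the nest's wide cover; it shows whose row it is and stays there.
- pocket (a point): Centre of the mouth of the round pocket (89 mm across outside, 34 mm deep) in which the nest stands, on the nest's axis. It belongs to a heavy fixed steel stand, base plate 150 x 120 mm. The axes are the stand's: z up; the pocket's axis leans 30 degrees from z towards the stand's -x, roughly towards the robot.
- screwdriver_mid (a point): Bystander, to be left alone: middle of a screwdriver with a black handle, 190 mm long, lying along its x.
- spool_mid (a point): Bystander, to be left alone: middle of a standing wire spool, 64 mm across, 45 mm high.
- multimeter_mid (a point): Bystander, to be left alone: middle of a hand-held meter lying face up, 170 x 80 x 36 mm.
- pcb_mid (a point): Bystander, to be left alone: middle of a populated circuit board on short feet, 150 x 100 mm, parts up to 26 mm high.
- jar_mid (a point): Bystander, to be left alone: middle of a clear capped jar, 56 mm across, 75 mm high.
Things that resemble listed ones, but are neither listed nor needed, are in the scene too. Leave any purple look-alike of the part that bears slim_mid alone.

How it is judged:
At the end, for the whole second after the job is handed in: Each cover stands on the floor of the row tray that holds one of its size (centre within 34 mm of the tray's middle line, bottom within 4 mm of its floor), upright within 0.08 rad, at rest, let go; covers already there moved under 20 mm and still upright, other things under 30 mm (x of slim_mid in the frame of row_slim_floor between -0.112 and 0.112 m and y of slim_mid in the frame of row_slim_floor between -0.034 and 0.034 m and z of slim_mid in the frame of row_slim_floor between 0.0575 and 0.0655 m and angle between each of slim_mid, old_slim_mid, middle_mid, old_middle_mid, wide_mid, old_wide_mid's own z axis and vertical below 0.08 rad and linear speed of each of slim, middle, wide below 0.02 m/s and contact force between each of slim, middle, wide and the fingers below 0.05 N and distance of each of old_slim_mid, old_middle_mid, old_wide_mid from where it was at the start of the episode below 0.02 m and x of middle_mid in the frame of row_middle_floor between -0.112 and 0.112 m and y of middle_mid in the frame of row_middle_floor between -0.034 and 0.034 m and z of middle_mid in the frame of row_middle_floor between 0.0455 and 0.0535 m and x of wide_mid in the frame of row_wide_floor between -0.112 and 0.112 m and y of wide_mid in the frame of row_wide_floor between -0.034 and 0.034 m and z of wide_mid in the frame of row_wide_floor between 0.0335 and 0.0415 m and distance of each of screwdriver_mid, spool_mid, multimeter_mid, pcb_mid, jar_mid from where it was at the start of the episode below 0.03 m); the robot touches nothing.
It fails at once if a cover of the nest falls or is thrown through the air ((linear speed of slim above 0.6 m/s and contact force between slim and anything else below 0.02 N) or (linear speed of middle above 0.6 m/s and contact force between middle and anything else below 0.02 N) or (linear speed of wide above 0.6 m/s and contact force between wide and anything else below 0.02 N)).
It fails at once if a cover is banged onto a row tray (over 120 N) (contact force between any of slim, middle, wide and row_slim above 120 N or contact force between any of slim, middle, wide and row_middle above 120 N or contact force between any of slim, middle, wide and row_wide above 120 N).
It fails at once if a cover already in a row is pushed about or knocked over (distance of any of old_slim_mid, old_middle_mid, old_wide_mid from where it was at the start of the episode above 0.03 m or angle between any of old_slim_mid, old_middle_mid, old_wide_mid's own z axis and vertical above 0.3 rad).
It fails at once if a bystander is knocked about (distance of any of screwdriver_mid, spool_mid, multimeter_mid, pcb_mid, jar_mid from where it was at the start of the episode above 0.05 m).
It also fails if it takes over 72 s, if anything falls off the work surface, if the arm or the gripper's body presses on something with over 40 N, if the wrist force passes 120 N, or if a joint passes its speed limit or range.

## Working session

There is one attempt and no reset: what is moved stays moved. The work goes in short steps, Python scripts to look and compute and a tool call to move; the robot and the scene stay as the last step left them, time stands still between calls to the robot, and variables do not carry over. Pictures are saved under pics/ and viewed, about 8 in all and at most 12, crops included, and the job is handed in when it is done.

Besides the shell and the picture viewer there is one more tool, called after "Call:" in YAML: its name, and indented under it one key for each argument. step_arm: Moves the arm, as the interface text tells. Its arguments: {"type":"object","properties":{"commands":{"type":"array"},"newtons":{"type":"number"}},"required":["commands"]}

```bash
ls; mkdir -p pics; python3 - <<'E'
from bench import readout, grab_frame, r, search_frame, masks_of, tip_of
import cv2, numpy as np
print(r.pinch_z, readout.get_obs())
names="slim_mid middle_mid wide_mid row_slim_floor old_slim_mid row_middle_floor old_middle_mid row_wide_floor old_wide_mid pocket screwdriver_mid spool_mid multimeter_mid pcb_mid jar_mid".split()
for c in ["scene","side"]:
    f=grab_frame(c); np.savez(f"pics/{c}0.npz",**{k:np.array(v) for k,v in f.items()})
    cv2.imwrite(f"pics/{c}0.png",cv2.resize(f["img"][:,:,::-1],(800,600),interpolation=cv2.INTER_CUBIC))
    print(c,f["K"].tolist(),np.round(f["world_to_cam"],4).tolist())
    for n in names:
        print(n,[(round(d["p"],2),np.round(d["point"]).astype(int).tolist()) for d in tip_of(n,f)[:4]])
E
```

```text
pics
0.0539 {'clock': 0.0, 'joints': array([-0.10810888,  0.47779555,  0.02234195,  1.55646795, -0.01152776,
        1.10931153, -0.08306952]), 'qvel': array([ 6.97296961e-07, -1.67402527e-03,  1.93235164e-03,  8.73984764e-04,
       -1.76590256e-03,  8.99009620e-05, -3.97403082e-04]), 'tau': array([-5.45967814e-04, -5.96443820e+01,  1.60769675e+00, -2.81194621e+01,
        1.24063640e-02,  9.39900521e-03,  2.20753498e-05]), 'tcp_pos': array([6.74528486e-01, 4.86415106e-06, 3.02921723e-01]), 'orientation': array([-2.22052107e+00, -2.22062420e+00,  2.18214190e-03]), 'contact_force': array([0.50919228, 0.64031654, 0.12737068]), 'moment': array([-0.02811685, -0.04342452, -0.01908918]), 'grip_width': 0.08547607223211616}
scene [[354.8721326012958, 0.0, 258.32137886685234], [0.0, 354.8721326012958, 189.75787163928896], [0.0, 0.0, 1.0]] [[0.3254, 0.9455, 0.0068, -0.0835], [0.6214, -0.2085, -0.7553, -0.2638], [-0.7127, 0.25, -0.6554, 1.4174], [0.0, 0.0, 0.0, 1.0]]
slim_mid [(0.94, [181, 167]), (0.64, [225, 235])]
middle_mid [(0.78, [231, 241])]
wide_mid [(0.96, [232, 245])]
row_slim_floor [
[... 584 characters left out ...]
012, -0.4339], [-0.4798, -0.4836, -0.7321, 0.3014], [0.5143, 0.521, -0.6812, 0.7981], [0.0, 0.0, 0.0, 1.0]]
slim_mid [(0.8, [211, 335]), (0.7, [326, 203]), (0.22, [299, 182])]
middle_mid [(0.49, [325, 204])]
wide_mid [(0.81, [326, 202]), (0.16, [325, 342])]
row_slim_floor [(0.96, [202, 180])]
old_slim_mid [(0.67, [219, 159])]
row_middle_floor []
old_middle_mid [(0.64, [198, 141])]
row_wide_floor [(0.75, [198, 142]), (0.7, [222, 205])]
old_wide_mid [(0.58, [239, 184])]
pocket [(0.71, [325, 206])]
screwdriver_mid [(0.82, [225, 246]), (0.55, [326, 203])]
spool_mid [(0.8, [300, 182])]
multimeter_mid [(0.93, [404, 289])]
pcb_mid [(0.58, [325, 340])]
jar_mid [(0.62, [261, 149]), (0.4, [222, 156])]
```

View pics/scene0.png

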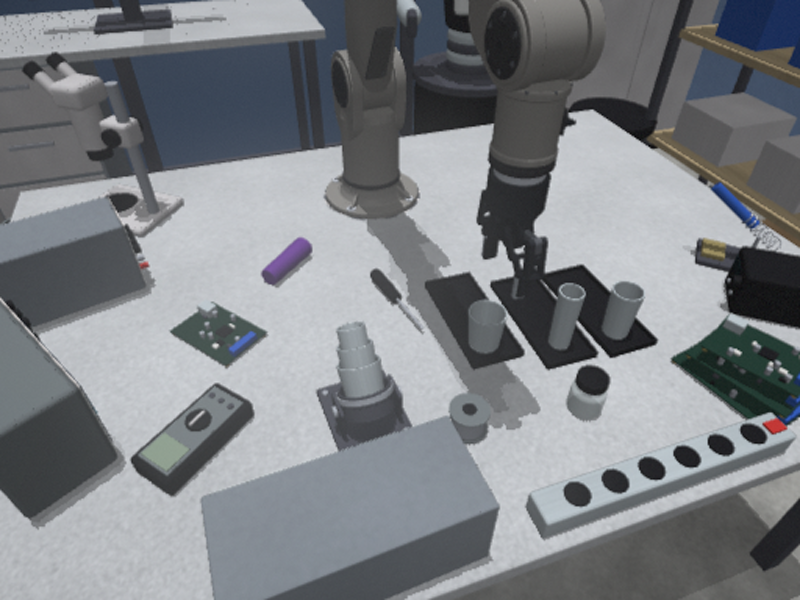

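View pics/side0.png

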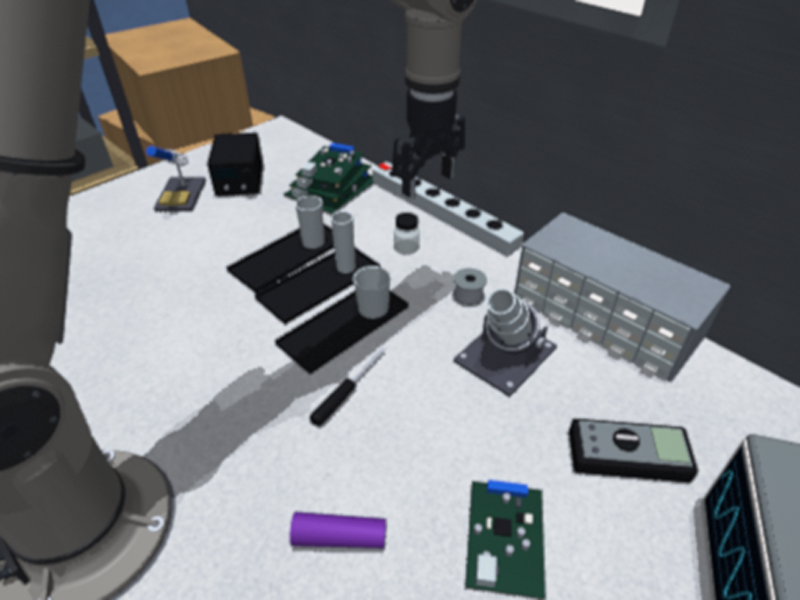

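Candidates for the slim cover: the nest's top cup (scene ≈(350,340) of 800×600), the old slim in its row (565,315), and the purple look-alike lying at (287,260). By the description, the nest's top cup is the one I want. The rows from left to right in the scene view are wide, slim and middle. Next I fit the nest pose from masks in both views.

```bash
cat > h.py <<'E'
from bench import readout, grab_frame, r, search_frame, masks_of, tip_of
import cv2, numpy as np
from scipy.spatial.transform import Rotation as R
from scipy.optimize import minimize, least_squares
def proj(f,P):
    P=np.atleast_2d(P); W=np.array(f["world_to_cam"]); q=P@W[:3,:3].T+W[:3,3]; q=q@np.array(f["K"]).T
    return q[:,:2]/q[:,2:]
def tri(fs,ps):
    A=[]
    for f,p in zip(fs,ps):
        M=np.array(f["K"])@np.array(f["world_to_cam"])[:3]
        A+= [p[0]*M[2]-M[0],p[1]*M[2]-M[1]]
    v=np.linalg.svd(np.array(A))[2][3]; return v[:3]/v[3]
def plane(f,p,z):
    W=np.array(f["world_to_cam"]); c=-W[:3,:3].T@W[:3,3]; d=W[:3,:3].T@np.linalg.solve(f["K"],[p[0],p[1],1]); return c+d*(z-c[2])/d[2]
def rings(c,ax,segs):
    "segs: list of (s,rad) along ax from c"
    ax=ax/np.linalg.norm(ax); u=np.cross(ax,[0,1,0.]); u/=np.linalg.norm(u); v=np.cross(ax,u); t=np.linspace(0,2*np.pi,40)
    return [c+s*ax+rad*(np.outer(np.cos(t),u)+np.outer(np.sin(t),v)) for s,rad in segs]
def sil(f,cones,S=4):
    "filled mask of union of hulls"
    m=np.zeros((384*S,512*S),np.uint8)
    for rg in cones:
        p=np.vstack([proj(f,x) for x in rg]); h=cv2.convexHull(((p+.5)*S).astype(np.float32)); cv2.fillConvexPoly(m,h.astype(np.int32),255)
    return cv2.resize(m,(512,384),interpolation=cv2.INTER_AREA)/255.
def cup_axis(yaw,lean=np.radians(30)): return np.array([-np.sin(lean)*np.cos(yaw),-np.sin(lean)*np.sin(yaw),np.cos(lean)])
def rad(s,kind):
    b,t,h={"slim":(19,22,123),"middle":(23.5,28,99),"wide":(28,34,75)}[kind]; return (b+(t-b)*s*1000/h)/1000
E
python3 - <<'E'
from h import *
fs=[grab_frame(c) for c in ("scene","side")]
gx=[[230,247],[325,206]]
P0=tri(fs,gx); print("pocket tri",P0)
ms=[]
for f,g in zip(fs,gx):
    d={}
    for n in ("slim_mid","middle_mid","wide_mid"):
        c=[x for x in masks_of(n,f) if abs(x["extent"][0]-g[0])<25 and abs(x["extent"][1]-g[1])<45]
        if c: d[n]=c[0]["pixels"]; print(n,round(c[0]["p"],2),np.round(c[0]["extent"]),c[0]["pixels"].sum())
    ms.append(d)
tops={"slim_mid":(.069,.097,"slim",.123),"middle_mid":(.041,.069,"middle",.099),"wide_mid":(0,.041,"wide",.075)}
def cost(p,verbose=0):
    c=np.array(p[:3]); ax=cup_axis(p[3]); e=0
    for f,d in zip(fs,ms):
        U=np.zeros((384,512));M=np.zeros((384,512));
        cones=[]
        for n,(a,b,k,h) in tops.items():
            if n in d: M=np.maximum(M,d[n])
            cones.append(rings(c,ax,[(a,rad(h-(b-a),k)),(b,rad(h,k))]))
        U=sil(f,cones); i=np.abs(U-M).sum(); e+=i
        if verbose: print(i,U.sum(),M.sum())
    return e
best=None
for y0 in (-.3,0,.3):
    s=minimize(cost,list(P0)+[y0],method="Nelder-Mead",options=dict(initial_simplex=[list(P0)+[y0]]+[list(P0+d)+[y0] for d in .01*np.eye(3)]+[list(P0)+[y0+.2]],maxiter=200))
    print(s.fun,np.round(s.x,4))
    if best is None or s.fun<best.fun: best=s
cost(best.x,1)
c=best.x[:3]
for n,z in (("old_slim_mid",.0655),("old_middle_mid",.0535),("old_wide_mid",.0415)):
    for f in fs: print(n,[(round(x["p"],2),np.round(plane(f,x["point"],z),3)[:2]) for x in tip_of(n,f)[:2]])
q=.64
for nm,cs in dict(scene=[[426,284],[466,272],[522,352],[473,365],[491,283],[530,274],[597,352],[549,366],[545,274],[584,265],[656,342],[610,355]]).items():
    print([np.round(plane(fs[0],np.array(x)*q,.014)[:2],3).tolist() for x in cs])
print([np.round(plane(fs[1],np.array(x)*q,.014)[:2],3).tolist() for x in [[276,343],[310,370],[408,299],[256,295],[287,320],[380,263],[228,267]]])
im=[]
for f in fs:
    I=cv2.resize(f["img"][:,:,::-1],None,fx=4,fy=4,interpolation=cv2.INTER_CUBIC)
    for n,(a,b,k,h) in tops.items():
        for rg in rings(c,cup_axis(best.x[3]),[(b,rad(h,k))]): cv2.polylines(I,[((proj(f,rg)+.5)*4).astype(int)],True,(0,0,255),1)
    g=(proj(f,c)[0]*4).astype(int); im.append(I[g[1]-300:g[1]+160,g[0]-190:g[0]+190])
cv2.imwrite("pics/fit.png",np.hstack(im))
E
```

```text
pocket tri [ 0.66231958 -0.20741623  0.07609436]
slim_mid 0.77 [224. 215.  23.  20.] 304
middle_mid 0.66 [227. 227.  32.  22.] 337
wide_mid 0.7 [232. 240.  32.  30.] 528
slim_mid 0.81 [322. 195.  23.  19.] 335
middle_mid 0.48 [322. 201.  22.  27.] 212
wide_mid 0.67 [329. 209.  20.  23.] 161
204.21960784313725 [ 0.6665 -0.2058  0.0739  0.0607]
204.1607843137255 [ 0.6665 -0.206   0.0731  0.0609]
204.08235294117645 [ 0.6667 -0.2055  0.074   0.0706]
65.70196078431373 1115.3372549019607 1145.0
138.38039215686274 732.8862745098039 699.0
old_slim_mid [(0.6, array([0.618, 0.176]))]
old_slim_mid [(0.74, array([0.606, 0.162]))]
old_middle_mid [(0.74, array([ 0.453, -0.409])), (0.59, array([ 0.454, -0.082]))]
old_middle_mid [(0.8, array([0.626, 0.293]))]
old_wide_mid [(0.81, array([0.568, 0.044]))]
old_wide_mid [(0.97, array([0.587, 0.047]))]
[[0.4, -0.002], [0.39, 0.091], [0.631, 0.093], [0.631, -0.002], [0.439, 0.125], [0.438, 0.214], [0.673, 0.219], [0.675, 0.121], [0.448, 0.244], [0.448, 0.338], [0.686, 0.335], [0.687, 0.237]]
[[0.387, 0.085], [0.39, -0.006], [0.633, 0.003], [0.434, 0.216], [0.435, 0.119], [0.671, 0.12], [0.443, 0.328]]
```

View pics/fit.png

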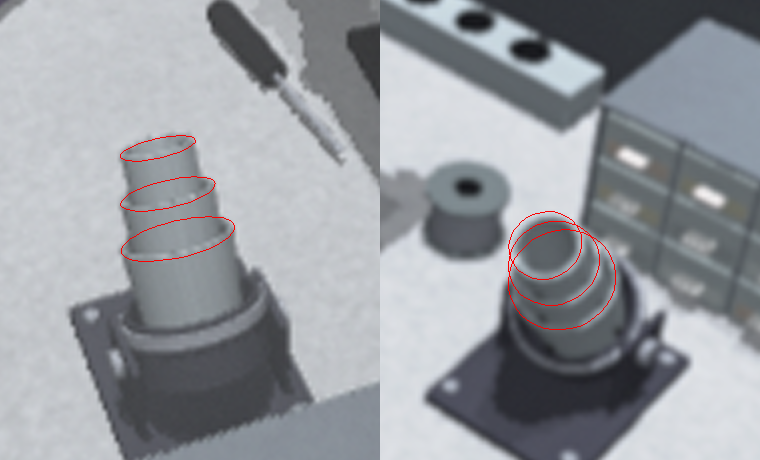

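The crop confirms the nest: three bright cups in the stand. The fit agrees with the image to about 1–2 px. Next I compute the hover above the slim cover, along the leaning axis.

```bash
cat >> h.py <<'E'
def nest_R(yaw,sgn=1,lean=np.radians(30)):
    z=-cup_axis(yaw,lean); y=sgn*np.array([-np.sin(yaw),np.cos(yaw),0]); return np.column_stack([np.cross(y,z),y,z])
def cmd(pos,Rt):
    o=readout.get_obs(); R0=R.from_rotvec(o["orientation"])
    t=R0.inv().apply(np.array(pos)-o["tcp_pos"])/.5; w=(R0.inv()*R.from_matrix(Rt)).as_rotvec()/(2*np.pi)
    print("t",round(o["clock"],2),"tcp",np.round(o["tcp_pos"],4),"w",round(o["grip_width"],4),"F",np.round(o["contact_force"],1),"CMD",np.round(np.r_[t,w],4).tolist()); return np.r_[t,w]
def wcam(f):
    o=readout.get_obs(); W=np.array(f["world_to_cam"]); c=-W[:3,:3].T@W[:3,3]; R0=R.from_rotvec(o["orientation"])
    return np.round(R0.inv().apply(c-o["tcp_pos"]),3), np.round(R0.inv().as_matrix()@W[2,:3],2)
E
python3 - <<'E'
from h import *
f=grab_frame("wrist"); print(wcam(f), readout.get_obs()["joints"])
c=np.array([.6665,-.206,.0735]);a=cup_axis(.065)
for s in (1,-1): cmd(c+a*(.097+.07+.054),nest_R(.065,s))
E
```

```text
(array([ 0.075, -0.   , -0.07 ]), array([-0.29, -0.  ,  0.96])) [-0.10810112  0.47702295  0.02240101  1.55537225 -0.01145571  1.10928798
 -0.08308904]
t 2.35 tcp [ 0.675  -0.      0.3039] w 0.0854 F [ 0.8 -0.2 -0.1] CMD [-0.4263, -0.2376, 0.078, -0.068, -0.0637, -0.2538]
t 2.35 tcp [ 0.675  -0.      0.3039] w 0.0854 F [ 0.8 -0.2 -0.1] CMD [-0.4263, -0.2376, 0.078, -0.0626, 0.0668, 0.2337]
```

Call:
step_arm:
  commands:
    - [-0.05,-0.03,0.01,-0.007,0.007,0.025,-1]
    - [-0.1,-0.06,0.02,-0.014,0.015,0.055,-1]
    - [-0.16,-0.09,0.03,-0.022,0.023,0.085,-1]
    - [-0.22,-0.12,0.04,-0.03,0.032,0.113,-1]
    - [-0.28,-0.155,0.05,-0.039,0.041,0.145,-1]
    - [-0.34,-0.19,0.06,-0.048,0.05,0.175,-1]
    - [-0.39,-0.22,0.07,-0.056,0.06,0.205,-1]
    - [-0.4263,-0.2376,0.078,-0.0626,0.0668,0.2337,-1]
    - [-0.4263,-0.2376,0.078,-0.0626,0.0668,0.2337,-1]
    - [-0.4263,-0.2376,0.078,-0.0626,0.0668,0.2337,-1]
  newtons: 40

```text
clock: 3.6
tcp_pos: [0.5558, -0.213, 0.2649]
orientation: [-3.017, -0.099, -0.807]
contact_force: [-0.2, 1.0, 0.1]
grip_width: 0.0853
```

```bash
python3 - <<'E'
from h import *
c=np.array([.6665,-.206,.0735]);a=cup_axis(.065)
print(readout.get_obs()["joints"])
cmd(c+a*(.097+.07+.054),nest_R(.065,-1))
f=grab_frame("wrist"); print(wcam(f))
I=cv2.resize(f["img"][:,:,::-1],None,fx=1.5,fy=1.5)
for k,s in (("slim",.097),("middle",.069),("wide",.041)):
    rg=rings(c,a,[(s,rad({"slim":.123,"middle":.099,"wide":.075}[k],k))])[0]
    cv2.polylines(I,[(proj(f,rg)*1.5).astype(int)],True,(0,0,255),1)
cv2.imwrite("pics/w1.png",I); np.savez("pics/w1.npz",img=f["img"],K=f["K"],world_to_cam=f["world_to_cam"])
E
```

```text
[ 0.21459033  0.25416124  0.15406491  2.08528579 -0.67164101  0.39815528
 -0.57907087]
t 3.6 tcp [ 0.5558 -0.213   0.2649] w 0.0853 F [-0.2  1.   0.1] CMD [0.0007, 0.0004, 0.0004, -0.0001, 0.0001, 0.0001]
(array([ 0.073, -0.001, -0.07 ]), array([-0.29, -0.  ,  0.96]))
```

View pics/w1.png

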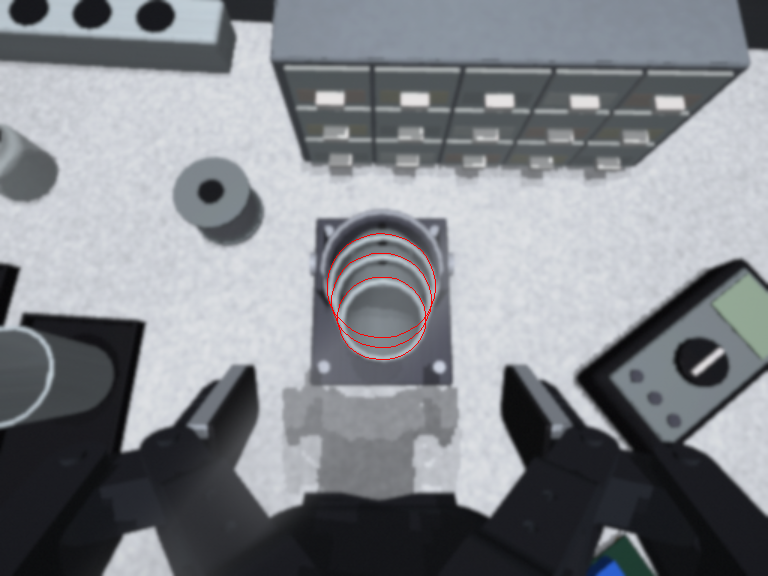

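The overlay lines up laterally but looks slightly large on the slim rim. I'll check the rim scale at zoom.

```bash
python3 - <<'E'
from h import *
f=dict(np.load("pics/w1.npz")); g=cv2.cvtColor(f["img"],cv2.COLOR_RGB2GRAY).astype(float)
I=cv2.resize(f["img"][130:262,190:320,::-1],None,fx=5,fy=4.5,interpolation=cv2.INTER_CUBIC)
a=cup_axis(.065)
# row profile through slim centre
for v in (205,212,220): print(v,g[v,215:295].astype(int).tolist())
c=np.array([.6665,-.206,.0735])
for d in (0,-.004,-.008):
    rg=rings(c,a,[(.097+d,.022),(.097+d,.019)]); print(d,[np.round([proj(f,x).min(0),proj(f,x).max(0)],1).tolist() for x in rg])
cv2.imwrite("pics/w1z.png",I)
E
```

```text
205 [84, 79, 74, 72, 73, 83, 111, 149, 175, 175, 148, 126, 147, 177, 186, 170, 134, 101, 88, 88, 88, 89, 90, 93, 95, 99, 105, 108, 110, 113, 115, 114, 115, 115, 117, 117, 118, 116, 113, 110, 109, 108, 108, 109, 108, 109, 108, 106, 105, 104, 103, 103, 103, 102, 102, 102, 101, 101, 101, 100, 99, 99, 102, 115, 143, 170, 182, 171, 147, 147, 169, 177, 160, 129, 108, 104, 107, 108, 109, 108]
212 [87, 88, 88, 88, 89, 91, 91, 94, 112, 143, 165, 179, 187, 183, 159, 124, 102, 99, 104, 108, 111, 113, 116, 118, 121, 123, 125, 126, 126, 127, 129, 131, 132, 133, 134, 135, 136, 135, 134, 132, 132, 131, 131, 131, 131, 132, 131, 128, 127, 127, 125, 123, 122, 119, 118, 116, 114, 112, 111, 108, 105, 101, 99, 100, 106, 131, 164, 181, 180, 164, 143, 122, 110, 107, 106, 105, 104, 104, 103, 102]
220 [93, 93, 93, 94, 95, 96, 96, 97, 97, 98, 100, 113, 144, 170, 178, 163, 136, 119, 115, 117, 118, 120, 122, 124, 125, 127, 127, 127, 128, 129, 131, 133, 134, 135, 136, 137, 137, 137, 137, 137, 136, 135, 135, 134, 134, 133, 132, 133, 132, 130, 129, 128, 127, 126, 125, 123, 122, 120, 119, 116, 114, 112, 111, 120, 145, 173, 183, 170, 140, 115, 104, 102, 101, 101, 100, 99, 98, 97, 96, 96]
0 [[[225.1, 184.7], [284.0, 239.9]], [[229.2, 188.7], [280.0, 236.4]]]
-0.004 [[[225.7, 183.3], [283.4, 237.6]], [[229.6, 187.2], [279.5, 234.1]]]
-0.008 [[[226.1, 182.0], [282.9, 235.4]], [[230.0, 185.8], [279.0, 232.0]]]
```

View pics/w1z.png

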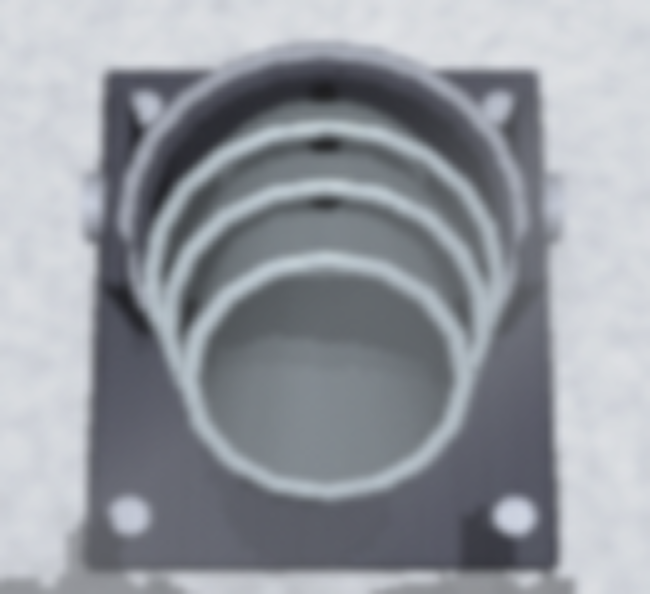

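```bash
python3 - <<'E'
from h import *
f=dict(np.load("pics/w1.npz")); o=readout.get_obs(); R0=R.from_rotvec(o["orientation"])
print(r.pinch_z)
for z in (.055,.06,.066,.073):
  for y in (-.0427,.0427): print(z,y,np.round(1.5*proj(f,np.vstack([R0.apply([x,y,z])+o["tcp_pos"] for x in (.011,-.011)])),0).tolist())
c=np.array([.6663,-.206,.0699]);a=cup_axis(.065)
cmd(c+a*.145,nest_R(.065,-1))
E
```

```text
0.0539
0.055 -0.0427 [[253.0, 363.0], [259.0, 420.0]]
0.055 0.0427 [[511.0, 362.0], [505.0, 420.0]]
0.06 -0.0427 [[257.0, 356.0], [262.0, 412.0]]
0.06 0.0427 [[506.0, 356.0], [501.0, 412.0]]
0.066 -0.0427 [[262.0, 349.0], [267.0, 403.0]]
0.066 0.0427 [[502.0, 348.0], [497.0, 403.0]]
0.073 -0.0427 [[267.0, 341.0], [271.0, 393.0]]
0.073 0.0427 [[496.0, 340.0], [492.0, 393.0]]
t 3.65 tcp [ 0.5563 -0.2128  0.2651] w 0.0852 F [ 0.2  0.6 -0.3] CMD [-0.0042, 0.0007, 0.1583, -0.0001, 0.0001, 0.0004]
```

Call:
step_arm:
  commands:
    - [-0.0042,0.0007,0.05,0,0,0,-1]
    - [-0.0042,0.0007,0.1,0,0,0,-1]
    - [-0.0042,0.0007,0.14,0,0,0,-1]
    - [-0.0042,0.0007,0.168,0,0,0,-1]
    - [-0.0042,0.0007,0.168,0,0,0,-0.5]
    - [-0.0042,0.0007,0.168,0,0,0,0.2]
    - [-0.0042,0.0007,0.168,0,0,0,1]
    - [-0.0042,0.0007,0.168,0,0,0,1]
    - [-0.0042,0.0007,0.168,0,0,0,1]
    - [-0.0042,0.0007,0.168,0,0,0,1]
  newtons: 40

```text
clock: 4.9
tcp_pos: [0.5963, -0.2111, 0.1922]
orientation: [-3.017, -0.101, -0.81]
contact_force: [-4.5, -0.8, 6.5]
grip_width: 0.0525
```

```bash
python3 - <<'E'
from h import *
f=grab_frame("wrist"); cv2.imwrite("pics/w2.png",f["img"][:,:,::-1]); o=readout.get_obs(); print(o["grip_width"],o["contact_force"],r.pinch_z,o["joints"])
E
```

```text
0.052327025194348904 [-5.3201068  -0.55368023  7.55355261] 0.0539 [ 0.30579705  0.41809254  0.01378587  2.05155401 -0.83176813  0.2624591
 -0.42107682]
```

View pics/w2.png

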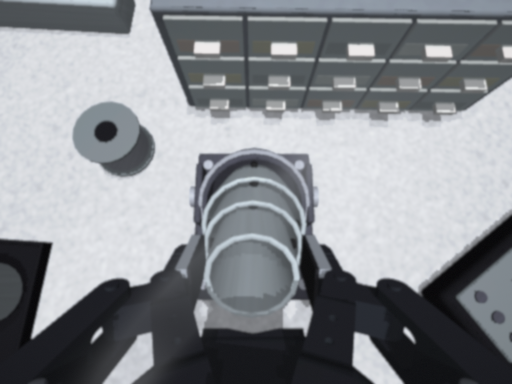

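The width of 52 mm and 9 N along the axis mean the tips rest on the middle cover's rim. I'll open a little, back off 6 mm and close again.

Call:
step_arm:
  commands:
    - [0,0,0,0,0,0,-0.7]
    - [0,0,-0.006,0,0,0,-0.7]
    - [0,0,-0.012,0,0,0,-0.7]
    - [0,0,-0.012,0,0,0,0]
    - [0,0,-0.012,0,0,0,1]
    - [0,0,-0.012,0,0,0,1]
    - [0,0,-0.012,0,0,0,1]
    - [0,0,-0.012,0,0,0,1]
    - [0,0,-0.012,0,0,0,1]
    - [0,0,-0.012,0,0,0,1]
  newtons: 40

```text
clock: 6.2
tcp_pos: [0.5933, -0.2113, 0.1973]
orientation: [-3.017, -0.101, -0.809]
contact_force: [-0.4, -0.4, -0.1]
grip_width: 0.0422
```

Call:
step_arm:
  commands:
    - [0,0,-0.008,0,0,0,1]
    - [0,0,-0.016,0,0,0,1]
    - [0,0,-0.026,0,0,0,1]
    - [0,0,-0.036,0,0,0,1]
    - [0,0,-0.046,0,0,0,1]
    - [0,0,-0.058,0,0,0,1]
    - [0,0,-0.07,0,0,0,1]
    - [0,0,-0.082,0,0,0,1]
    - [0,0,-0.094,0,0,0,1]
    - [0,0,-0.1,0,0,0,1]
  newtons: 45

```text
clock: 7.45
tcp_pos: [0.5682, -0.213, 0.2411]
orientation: [-3.017, -0.101, -0.81]
contact_force: [1.2, -0.7, -1.4]
grip_width: 0.042
```

```bash
python3 - <<'E'
from h import *
f=grab_frame("scene"); w=grab_frame("wrist"); 
A=cv2.resize(f["img"][90:290,150:310,::-1],None,fx=2.4,fy=2.4,interpolation=cv2.INTER_CUBIC); B=cv2.resize(w["img"][:,:,::-1],(400,300)); B=cv2.copyMakeBorder(B,0,180,0,0,0)
cv2.imwrite("pics/p3.png",np.hstack([A,B])); print(readout.get_obs()["grip_width"])
E
```

```text
0.042115112345268976
```

View pics/p3.png

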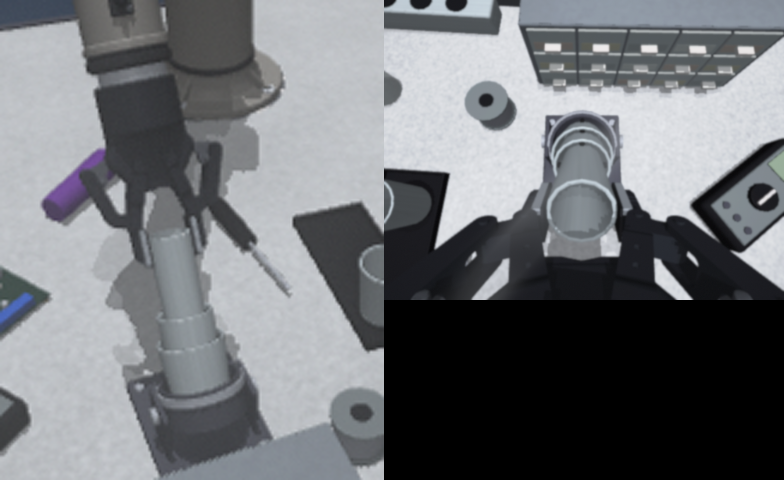

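The slim is sliding out of the middle, which stayed in place. I'll finish the pull.

Call:
step_arm:
  commands:
    - [0,0,-0.015,0,0,0,1]
    - [0,0,-0.03,0,0,0,1]
    - [0,0,-0.045,0,0,0,1]
    - [0,0,-0.06,0,0,0,1]
    - [0,0,-0.075,0,0,0,1]
    - [0,0,-0.09,0,0,0,1]
    - [0,0,-0.105,0,0,0,1]
    - [0,0,-0.12,0,0,0,1]
    - [0,0,-0.135,0,0,0,1]
    - [0,0,-0.14,0,0,0,1]

```text
clock: 8.8
tcp_pos: [0.5332, -0.2155, 0.3023]
orientation: [-3.017, -0.101, -0.812]
contact_force: [1.1, 0.1, -1.6]
grip_width: 0.0419
```

```bash
python3 - <<'E'
from h import *
print(readout.get_obs()["joints"]); cmd([.505,.169,.31],nest_R(0,-1,0))
E
```

```text
[ 0.17699203  0.16844236  0.21445845  2.09387644 -0.58690562  0.46765969
 -0.65107926]
t 8.8 tcp [ 0.5332 -0.2155  0.3023] w 0.0419 F [ 1.1  0.1 -1.6] CMD [0.0039, -0.7709, -0.0172, -0.0025, -0.0836, 0.0104]
```

Call:
step_arm:
  commands:
    - [0,-0.03,-0.02,0,-0.004,0,1]
    - [0,-0.09,-0.04,0,-0.012,0.001,1]
    - [0.001,-0.17,-0.04,0,-0.021,0.002,1]
    - [0.001,-0.26,-0.04,-0.001,-0.031,0.003,1]
    - [0.002,-0.36,-0.04,-0.001,-0.042,0.005,1]
    - [0.002,-0.46,-0.03,-0.002,-0.053,0.006,1]
    - [0.003,-0.56,-0.03,-0.002,-0.064,0.007,1]
    - [0.003,-0.65,-0.02,-0.002,-0.074,0.009,1]
    - [0.004,-0.73,-0.0172,-0.0025,-0.081,0.01,1]
    - [0.0039,-0.7709,-0.0172,-0.0025,-0.0836,0.0104,1]

```text
clock: 10.05
tcp_pos: [0.5049, 0.1715, 0.3098]
orientation: [-3.141, -0.004, 0.001]
contact_force: [0.8, -1.1, -1.3]
grip_width: 0.0421
```

```bash
python3 - <<'E'
from h import *
print(readout.get_obs()["joints"]); cmd([.505,.169,.187],nest_R(0,-1,0))
E
```

```text
[-0.49131404  0.23770123  0.05567739  1.89070485 -0.01607313  1.01393646
 -1.99679522]
t 10.05 tcp [0.5049 0.1715 0.3098] w 0.0421 F [ 0.8 -1.1 -1.3] CMD [0.0004, 0.005, 0.2455, -0.0001, 0.0001, 0.0004]
```

Call:
step_arm:
  commands:
    - [0,0.005,0.03,0,0,0,1]
    - [0,0.005,0.06,0,0,0,1]
    - [0,0.005,0.095,0,0,0,1]
    - [0,0.005,0.13,0,0,0,1]
    - [0,0.005,0.165,0,0,0,1]
    - [0,0.005,0.195,0,0,0,1]
    - [0,0.005,0.22,0,0,0,1]
    - [0,0.005,0.238,0,0,0,1]
    - [0,0.005,0.245,0,0,0,1]
    - [0,0.005,0.245,0,0,0,1]

```text
clock: 11.3
tcp_pos: [0.5049, 0.1691, 0.1873]
orientation: [-3.141, -0.004, 0.001]
contact_force: [-0.1, 1.0, -1.5]
grip_width: 0.0422
```

Call:
step_arm:
  commands:
    - [0,0,0.002,0,0,0,1]
    - [0,0,0.004,0,0,0,1]
    - [0,0,0.006,0,0,0,1]
    - [0,0,0.008,0,0,0,1]
    - [0,0,0.01,0,0,0,1]
    - [0,0,0.012,0,0,0,1]
    - [0,0,0.014,0,0,0,1]
    - [0,0,0.016,0,0,0,1]
    - [0,0,0.018,0,0,0,1]
    - [0,0,0.02,0,0,0,1]

```text
clock: 12.55
tcp_pos: [0.5049, 0.1691, 0.1772]
orientation: [-3.141, -0.004, 0.001]
contact_force: [0.0, -1.2, -0.9]
grip_width: 0.0419
```

```bash
python3 - <<'E'
from h import *
f=grab_frame("side"); s=grab_frame("scene"); o=readout.get_obs(); p=o["tcp_pos"]; print(p,o["contact_force"])
tcpx=p[0:2]
ims=[]
for g in (f,s):
    I=cv2.resize(g["img"][:,:,::-1],None,fx=4,fy=4,interpolation=cv2.INTER_CUBIC)
    c=np.array([p[0],p[1],.0]); 
    q=(proj(g,c+[0,0,.06])[0]*4).astype(int)
    for x in rings(np.array([p[0],p[1],.004]),np.array([0,0,1.]),[(0,.019),(.123,.022)]): cv2.polylines(I,[(proj(g,x)*4+2).astype(int)],True,(0,0,255),1)
    ims.append(I[q[1]-230:q[1]+230,q[0]-190:q[0]+190])
cv2.imwrite("pics/p4.png",np.hstack(ims))
E
```

```text
[0.50482151 0.16904704 0.17714013] [ 0.31391985 -0.56093981 -1.39540203]
```

Not touching yet (force is −1.3 N, just the cover's weight). I'll keep creeping down.

Call:
step_arm:
  commands:
    - [0,0,0.001,0,0,0,1]
    - [0,0,0.002,0,0,0,1]
    - [0,0,0.003,0,0,0,1]
    - [0,0,0.004,0,0,0,1]
    - [0,0,0.005,0,0,0,1]
    - [0,0,0.006,0,0,0,1]
    - [0,0,0.007,0,0,0,1]
    - [0,0,0.008,0,0,0,1]
    - [0,0,0.009,0,0,0,1]
    - [0,0,0.01,0,0,0,1]

```text
clock: 13.9
tcp_pos: [0.5048, 0.169, 0.1721]
orientation: [-3.141, -0.004, 0.001]
contact_force: [-0.1, 0.2, -1.1]
grip_width: 0.0418
```

```bash
python3 - <<'E'
from h import *
for k in range(3): grab_frame("side"); print(readout.get_obs()["contact_force"])
E
```

```text
[-0.37949354  0.88146521 -0.14230876]
[-0.31834475 -0.25695186 -1.0208997 ]
[-0.04220938  0.76253107 -1.13154313]
```

View pics/p4.png

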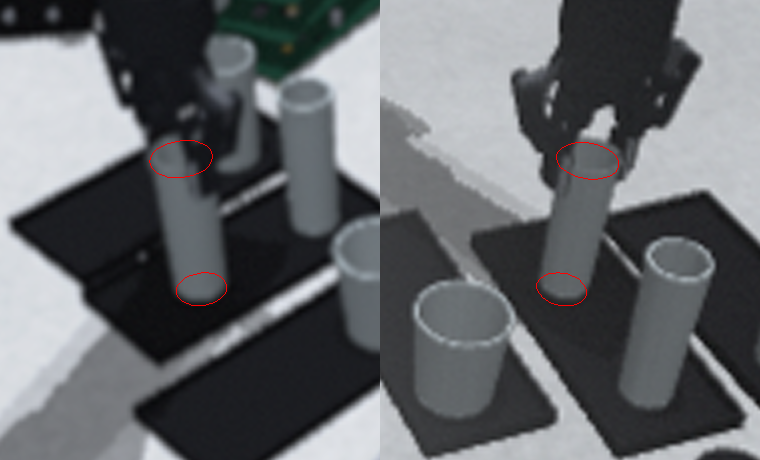

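View: the slim is upright in the slim tray, with its bottom about 4–5 mm above the floor at the time of the picture. I'll creep on until contact.

Call:
step_arm:
  commands:
    - [0,0,0.001,0,0,0,1]
    - [0,0,0.002,0,0,0,1]
    - [0,0,0.003,0,0,0,1]
    - [0,0,0.004,0,0,0,1]
    - [0,0,0.004,0,0,0,1]
    - [0,0,0.005,0,0,0,1]
    - [0,0,0.005,0,0,0,1]
    - [0,0,0.006,0,0,0,1]
    - [0,0,0.006,0,0,0,1]
    - [0,0,0.006,0,0,0,1]

```text
clock: 15.3
tcp_pos: [0.5062, 0.1691, 0.1716]
orientation: [-3.14, -0.003, -0.004]
contact_force: [-3.7, -2.1, 19.2]
grip_width: 0.0422
```

Contact, at TCP z of 0.1716, 19 N. I'll relax, open and rise.

Call:
step_arm:
  commands:
    - [0,0,0,0,0,0,1]
    - [0,0,0,0,0,0,0.5]
    - [0,0,0,0,0,0,-0.3]
    - [0,0,0,0,0,0,-0.6]
    - [0,0,-0.004,0,0,0,-0.6]
    - [0,0,-0.02,0,0,0,-0.6]
    - [0,0,-0.06,0,0,0,-0.6]
    - [0,0,-0.11,0,0,0,-0.6]
    - [0,0,-0.18,0,0,0,-0.6]
    - [0,0,-0.25,0,0,0,-1]

```text
clock: 16.55
tcp_pos: [0.5058, 0.1688, 0.2982]
orientation: [-3.14, -0.003, -0.004]
contact_force: [0.1, -0.1, -0.2]
grip_width: 0.084
```

```bash
python3 - <<'E'
from h import *
c=np.array([.6663,-.206,.0709]);a=cup_axis(.065)
cmd(c+a*.20,nest_R(.065,-1))
E
```

```text
t 16.55 tcp [0.5058 0.1688 0.2982] w 0.084 F [ 0.1 -0.1 -0.2] CMD [0.1196, 0.7631, 0.1074, 0.0024, 0.0829, -0.0098]
```

Call:
step_arm:
  commands:
    - [0.005,0.04,-0.005,0,0.003,0,-1]
    - [0.015,0.12,-0.01,0,0.011,-0.001,-1]
    - [0.03,0.21,-0.01,0,0.02,-0.002,-1]
    - [0.045,0.31,0,0.001,0.031,-0.003,-1]
    - [0.06,0.41,0.01,0.001,0.042,-0.005,-1]
    - [0.08,0.51,0.03,0.001,0.053,-0.006,-1]
    - [0.095,0.61,0.06,0.002,0.064,-0.007,-1]
    - [0.11,0.7,0.085,0.002,0.074,-0.008,-1]
    - [0.1196,0.75,0.1,0.0024,0.081,-0.0098,-1]
    - [0.1196,0.7631,0.1074,0.0024,0.0829,-0.0098,-1]

```text
clock: 17.8
tcp_pos: [0.5645, -0.2163, 0.2425]
orientation: [-3.02, -0.089, -0.807]
contact_force: [-0.1, 0.4, 0.9]
grip_width: 0.0854
```

```bash
python3 - <<'E'
from h import *
c=np.array([.6663,-.206,.0709]);a=cup_axis(.065)
cmd(c+a*.118,nest_R(.065,-1))
w=grab_frame("wrist"); I=cv2.resize(w["img"][:,:,::-1],None,fx=1.5,fy=1.5)
c2=np.array([.6663,-.206,.0709])+a*.003
for k,s,h in (("middle",.069,.099),("wide",.041,.075)):
    rg=rings(c2,a,[(s,rad(h,k))])[0]; cv2.polylines(I,[(proj(w,rg)*1.5).astype(int)],True,(0,0,255),1)
cv2.imwrite("pics/w5.png",I[:, 100:700])
E
```

```text
t 17.8 tcp [ 0.5645 -0.2163  0.2425] w 0.0854 F [-0.1  0.4  0.9] CMD [0.0058, -0.008, 0.1635, 0.0005, 0.0002, -0.0008]
```

View pics/w5.png

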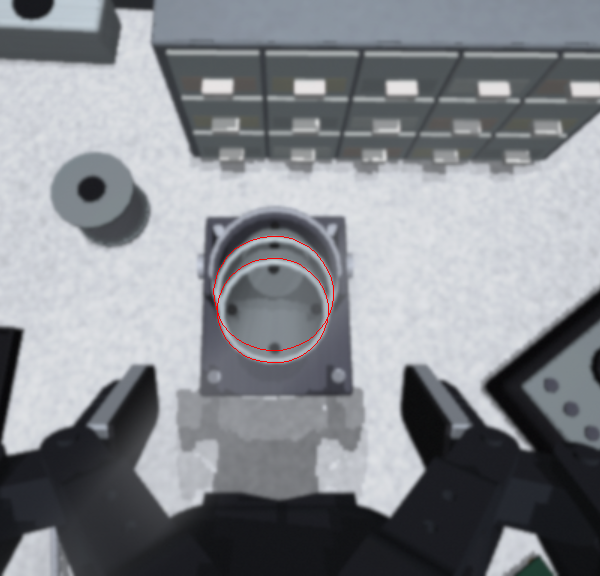

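The wrist view shows the middle and wide rims matching the overlay to within 1–2 px. Descending and gripping the middle.

Call:
step_arm:
  commands:
    - [0.003,-0.004,0.05,0,0,0,-1]
    - [0.0058,-0.008,0.1,0.0005,0,-0.0008,-1]
    - [0.0058,-0.008,0.14,0.0005,0,-0.0008,-1]
    - [0.0058,-0.008,0.1635,0.0005,0,-0.0008,-1]
    - [0.0058,-0.008,0.1635,0.0005,0,-0.0008,-0.6]
    - [0.0058,-0.008,0.1635,0.0005,0,-0.0008,0]
    - [0.0058,-0.008,0.1635,0.0005,0,-0.0008,1]
    - [0.0058,-0.008,0.1635,0.0005,0,-0.0008,1]
    - [0.0058,-0.008,0.1635,0.0005,0,-0.0008,1]
    - [0.0058,-0.008,0.1635,0.0005,0,-0.0008,1]
  newtons: 50

```text
clock: 19.1
tcp_pos: [0.6072, -0.2103, 0.1735]
orientation: [-3.018, -0.098, -0.807]
contact_force: [-4.3, -1.8, 5.9]
grip_width: 0.0535
```

Call:
step_arm:
  commands:
    - [0,0,-0.008,0,0,0,1]
    - [0,0,-0.016,0,0,0,1]
    - [0,0,-0.028,0,0,0,1]
    - [0,0,-0.04,0,0,0,1]
    - [0,0,-0.052,0,0,0,1]
    - [0,0,-0.064,0,0,0,1]
    - [0,0,-0.076,0,0,0,1]
    - [0,0,-0.088,0,0,0,1]
    - [0,0,-0.1,0,0,0,1]
    - [0,0,-0.11,0,0,0,1]
  newtons: 60

```text
clock: 20.35
tcp_pos: [0.5797, -0.2121, 0.2216]
orientation: [-3.018, -0.098, -0.808]
contact_force: [0.6, 0.2, -2.1]
grip_width: 0.0532
```

```bash
python3 - <<'E'
from h import *
w=grab_frame("wrist"); f=grab_frame("scene")
A=cv2.resize(f["img"][110:290,150:310,::-1],None,fx=2.4,fy=2.4,interpolation=cv2.INTER_CUBIC)
B=cv2.resize(w["img"][:,:,::-1],(400,300)); B=cv2.copyMakeBorder(B,0,A.shape[0]-300,0,0,0)
cv2.imwrite("pics/p6.png",np.hstack([A,B]))
a=cup_axis(.065); o=readout.get_obs(); c=np.array([.6663,-.206,.0709]); print((o["tcp_pos"]-c)@a, o["contact_force"]@a)
E
```

```text
0.17411455598979853 -1.9258985950070786
```

View pics/p6.png

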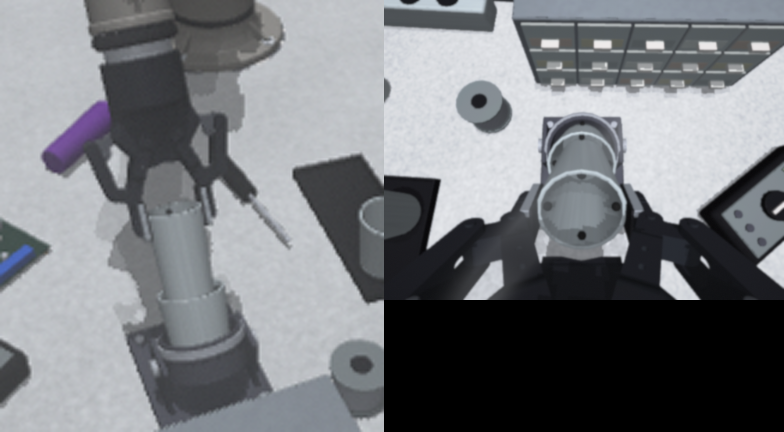

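The middle is sliding out and the wide stays in its pocket.

Call:
step_arm:
  commands:
    - [0,0,-0.015,0,0,0,1]
    - [0,0,-0.03,0,0,0,1]
    - [0,0,-0.045,0,0,0,1]
    - [0,0,-0.06,0,0,0,1]
    - [0,0,-0.075,0,0,0,1]
    - [0,0,-0.09,0,0,0,1]
    - [0,0,-0.11,0,0,0,1]
    - [0,0,-0.13,0,0,0,1]
    - [0,0,-0.15,0,0,0,1]
    - [0,0,-0.16,0,0,0,1]

```text
clock: 21.7
tcp_pos: [0.5397, -0.2148, 0.292]
orientation: [-3.019, -0.098, -0.81]
contact_force: [-0.1, -0.6, -2.1]
grip_width: 0.0533
```

```bash
python3 - <<'E'
from h import *
cmd([.516,.287,.33],nest_R(0,-1,0))
E
```

```text
t 21.7 tcp [ 0.5397 -0.2148  0.292 ] w 0.0533 F [-0.1 -0.6 -2.1] CMD [0.0538, -1.0045, -0.0589, -0.0024, -0.0834, 0.01]
```

Call:
step_arm:
  commands:
    - [0,-0.03,-0.03,0,-0.003,0,1]
    - [0.005,-0.1,-0.06,0,-0.01,0.001,1]
    - [0.01,-0.2,-0.07,0,-0.02,0.002,1]
    - [0.015,-0.32,-0.07,-0.001,-0.031,0.003,1]
    - [0.02,-0.45,-0.07,-0.001,-0.042,0.005,1]
    - [0.03,-0.58,-0.07,-0.002,-0.053,0.006,1]
    - [0.04,-0.71,-0.065,-0.002,-0.064,0.007,1]
    - [0.045,-0.83,-0.06,-0.002,-0.074,0.009,1]
    - [0.05,-0.92,-0.0589,-0.0024,-0.081,0.01,1]
    - [0.0538,-0.97,-0.0589,-0.0024,-0.0834,0.01,1]

```text
clock: 22.95
tcp_pos: [0.5166, 0.2733, 0.3298]
orientation: [-3.141, -0.006, 0.001]
contact_force: [-0.2, 0.1, -2.0]
grip_width: 0.0536
```

```bash
python3 - <<'E'
from h import *
cmd([.516,.287,.158],nest_R(0,-1,0))
E
```

```text
t 22.95 tcp [0.5166 0.2733 0.3298] w 0.0536 F [-0.2  0.1 -2. ] CMD [-0.0007, -0.027, 0.3437, -0.0001, 0.0001, 0.0006]
```

Call:
step_arm:
  commands:
    - [0,-0.02,0.02,0,0,0,1]
    - [0,-0.027,0.06,0,0,0,1]
    - [0,-0.027,0.11,0,0,0,1]
    - [0,-0.027,0.16,0,0,0,1]
    - [0,-0.027,0.21,0,0,0,1]
    - [0,-0.027,0.26,0,0,0,1]
    - [0,-0.027,0.3,0,0,0,1]
    - [0,-0.027,0.325,0,0,0,1]
    - [0,-0.027,0.338,0,0,0.0006,1]
    - [0,-0.027,0.3437,0,0,0.0006,1]

```text
clock: 24.2
tcp_pos: [0.5166, 0.2868, 0.1581]
orientation: [-3.141, 0.001, 0.001]
contact_force: [1.2, 0.3, -2.2]
grip_width: 0.0532
```

Call:
step_arm:
  commands:
    - [0,0,0.002,0,0,0,1]
    - [0,0,0.004,0,0,0,1]
    - [0,0,0.006,0,0,0,1]
    - [0,0,0.008,0,0,0,1]
    - [0,0,0.01,0,0,0,1]
    - [0,0,0.012,0,0,0,1]
    - [0,0,0.013,0,0,0,1]
    - [0,0,0.014,0,0,0,1]
    - [0,0,0.015,0,0,0,1]
    - [0,0,0.016,0,0,0,1]

```text
clock: 25.45
tcp_pos: [0.5166, 0.2867, 0.15]
orientation: [-3.141, 0.001, 0.001]
contact_force: [0.3, -0.1, -1.4]
grip_width: 0.0529
```

Call:
step_arm:
  commands:
    - [0,0,0.001,0,0,0,1]
    - [0,0,0.002,0,0,0,1]
    - [0,0,0.003,0,0,0,1]
    - [0,0,0.004,0,0,0,1]
    - [0,0,0.005,0,0,0,1]
    - [0,0,0.006,0,0,0,1]
    - [0,0,0.006,0,0,0,1]
    - [0,0,0.007,0,0,0,1]
    - [0,0,0.007,0,0,0,1]
    - [0,0,0.007,0,0,0,1]

```text
clock: 26.7
tcp_pos: [0.5173, 0.2867, 0.1484]
orientation: [-3.14, 0.002, -0.002]
contact_force: [-2.2, -3.4, 13.5]
grip_width: 0.0533
```

Contact at 0.1484. I'll release and rise.

Call:
step_arm:
  commands:
    - [0,0,0,0,0,0,1]
    - [0,0,0,0,0,0,0.3]
    - [0,0,0,0,0,0,-0.5]
    - [0,0,0,0,0,0,-0.8]
    - [0,0,-0.004,0,0,0,-0.8]
    - [0,0,-0.02,0,0,0,-0.8]
    - [0,0,-0.07,0,0,0,-0.8]
    - [0,0,-0.14,0,0,0,-0.8]
    - [0,0,-0.22,0,0,0,-0.8]
    - [0,0,-0.3,0,0,0,-1]

```text
clock: 27.95
tcp_pos: [0.517, 0.2865, 0.3003]
orientation: [-3.14, 0.001, -0.003]
contact_force: [0.0, 0.8, 0.1]
grip_width: 0.0857
```

```bash
python3 - <<'E'
from h import *
c=np.array([.6663,-.206,.0709]);a=cup_axis(.065)
cmd(c+a*.18,nest_R(.065,-1))
E
```

```text
t 27.95 tcp [0.517  0.2865 0.3003] w 0.0857 F [0.  0.8 0.1] CMD [0.1196, 0.9968, 0.1456, 0.0025, 0.083, -0.0103]
```

Call:
step_arm:
  commands:
    - [0,0.04,-0.01,0,0.003,0,-1]
    - [0.01,0.12,-0.02,0,0.011,-0.001,-1]
    - [0.02,0.23,-0.02,0,0.02,-0.002,-1]
    - [0.035,0.35,-0.01,0.001,0.031,-0.003,-1]
    - [0.05,0.47,0,0.001,0.042,-0.005,-1]
    - [0.07,0.6,0.02,0.001,0.053,-0.006,-1]
    - [0.085,0.72,0.05,0.002,0.064,-0.007,-1]
    - [0.1,0.84,0.08,0.002,0.074,-0.008,-1]
    - [0.115,0.94,0.12,0.0025,0.081,-0.0103,-1]
    - [0.1196,0.9968,0.14,0.0025,0.083,-0.0103,-1]

```text
clock: 29.2
tcp_pos: [0.574, -0.2165, 0.2275]
orientation: [-3.02, -0.089, -0.806]
contact_force: [-0.1, 1.9, 1.0]
grip_width: 0.0854
```

```bash
python3 - <<'E'
from h import *
c=np.array([.6663,-.206,.0709]);a=cup_axis(.065)
cmd(c+a*.083,nest_R(.065,-1))
E
```

```text
t 29.2 tcp [ 0.574  -0.2165  0.2275] w 0.0854 F [-0.1  1.9  1. ] CMD [0.0044, -0.0096, 0.198, 0.0005, 0.0003, -0.0008]
```

Call:
step_arm:
  commands:
    - [0.0044,-0.0096,0.02,0.0005,0,-0.0008,-1]
    - [0.0044,-0.0096,0.05,0.0005,0,-0.0008,-1]
    - [0.0044,-0.0096,0.09,0.0005,0,-0.0008,-1]
    - [0.0044,-0.0096,0.13,0.0005,0,-0.0008,-1]
    - [0.0044,-0.0096,0.17,0.0005,0,-0.0008,-1]
    - [0.0044,-0.0096,0.198,0.0005,0,-0.0008,-1]
    - [0.0044,-0.0096,0.198,0.0005,0,-0.0008,-0.3]
    - [0.0044,-0.0096,0.198,0.0005,0,-0.0008,1]
    - [0.0044,-0.0096,0.198,0.0005,0,-0.0008,1]
    - [0.0044,-0.0096,0.198,0.0005,0,-0.0008,1]
  newtons: 70

```text
clock: 30.45
tcp_pos: [0.625, -0.2082, 0.1433]
orientation: [-3.017, -0.099, -0.806]
contact_force: [0.5, 0.7, 1.6]
grip_width: 0.0652
```

Call:
step_arm:
  commands:
    - [0,0,-0.008,0,0,0,1]
    - [0,0,-0.016,0,0,0,1]
    - [0,0,-0.028,0,0,0,1]
    - [0,0,-0.04,0,0,0,1]
    - [0,0,-0.055,0,0,0,1]
    - [0,0,-0.075,0,0,0,1]
    - [0,0,-0.1,0,0,0,1]
    - [0,0,-0.13,0,0,0,1]
    - [0,0,-0.16,0,0,0,1]
    - [0,0,-0.18,0,0,0,1]

```text
clock: 31.7
tcp_pos: [0.5799, -0.2113, 0.2226]
orientation: [-3.017, -0.099, -0.808]
contact_force: [-0.7, -0.8, -0.9]
grip_width: 0.0646
```

```bash
python3 - <<'E'
from h import *
cmd([.462,.044,.25],nest_R(0,-1,0))
E
```

```text
t 31.7 tcp [ 0.5799 -0.2113  0.2226] w 0.0646 F [-0.7 -0.8 -0.9] CMD [-0.1474, -0.525, -0.1483, -0.0027, -0.0832, 0.0102]
```

Call:
step_arm:
  commands:
    - [-0.005,-0.02,-0.02,0,-0.003,0,1]
    - [-0.015,-0.06,-0.05,0,-0.01,0.001,1]
    - [-0.03,-0.12,-0.08,0,-0.02,0.002,1]
    - [-0.045,-0.19,-0.1,-0.001,-0.031,0.003,1]
    - [-0.065,-0.26,-0.12,-0.001,-0.042,0.005,1]
    - [-0.085,-0.33,-0.13,-0.002,-0.053,0.006,1]
    - [-0.105,-0.4,-0.14,-0.002,-0.064,0.007,1]
    - [-0.125,-0.46,-0.145,-0.002,-0.074,0.009,1]
    - [-0.14,-0.505,-0.1483,-0.0027,-0.081,0.01,1]
    - [-0.1474,-0.525,-0.1483,-0.0027,-0.0832,0.0102,1]

```text
clock: 32.95
tcp_pos: [0.4619, 0.0452, 0.2502]
orientation: [-3.141, -0.003, -0.0]
contact_force: [-1.3, 0.4, -2.3]
grip_width: 0.0649
```

```bash
python3 - <<'E'
from h import *
cmd([.462,.044,.127],nest_R(0,-1,0)); f=grab_frame("scene"); cv2.imwrite("pics/p7.png",cv2.resize(f["img"][100:300,200:440,::-1],None,fx=3,fy=3,interpolation=cv2.INTER_CUBIC))
E
```

```text
t 32.95 tcp [0.4619 0.0452 0.2502] w 0.0649 F [-1.3  0.4 -2.3] CMD [0.0002, 0.0025, 0.2464, -0.0, -0.0, 0.0003]
```

View pics/p7.png

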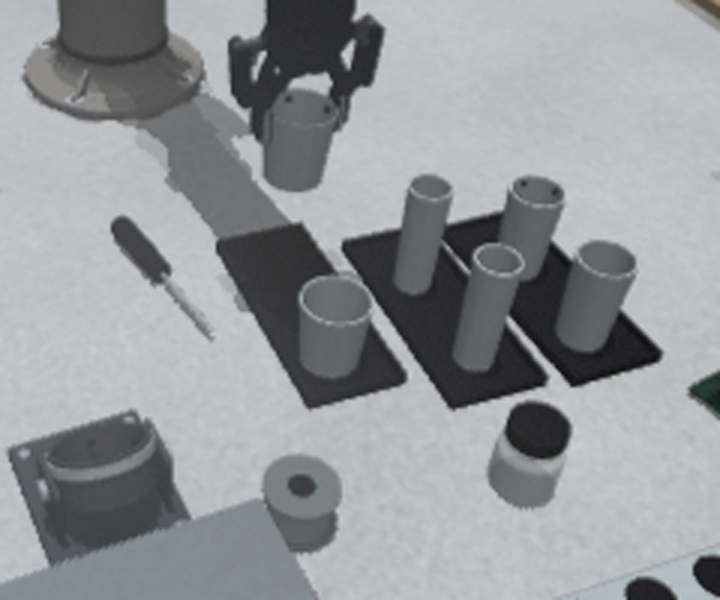

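The slim and middle stand upright in their own trays, and the wide is held above its tray. I'll lower it now.

Call:
step_arm:
  commands:
    - [0,0.0025,0.03,0,0,0,1]
    - [0,0.0025,0.06,0,0,0,1]
    - [0,0.0025,0.095,0,0,0,1]
    - [0,0.0025,0.13,0,0,0,1]
    - [0,0.0025,0.165,0,0,0,1]
    - [0,0.0025,0.195,0,0,0,1]
    - [0,0.0025,0.22,0,0,0,1]
    - [0,0.0025,0.238,0,0,0,1]
    - [0,0.0025,0.246,0,0,0,1]
    - [0,0.0025,0.246,0,0,0,1]

```text
clock: 34.25
tcp_pos: [0.4615, 0.0446, 0.1268]
orientation: [-3.141, -0.003, 0.001]
contact_force: [-0.1, 0.2, -1.1]
grip_width: 0.065
```

Call:
step_arm:
  commands:
    - [0,0,0.002,0,0,0,1]
    - [0,0,0.004,0,0,0,1]
    - [0,0,0.006,0,0,0,1]
    - [0,0,0.008,0,0,0,1]
    - [0,0,0.01,0,0,0,1]
    - [0,0,0.011,0,0,0,1]
    - [0,0,0.012,0,0,0,1]
    - [0,0,0.013,0,0,0,1]
    - [0,0,0.014,0,0,0,1]
    - [0,0,0.014,0,0,0,1]

```text
clock: 35.5
tcp_pos: [0.4615, 0.0446, 0.1198]
orientation: [-3.141, -0.004, 0.001]
contact_force: [0.3, 0.1, -1.5]
grip_width: 0.0647
```

Call:
step_arm:
  commands:
    - [0,0,0.001,0,0,0,1]
    - [0,0,0.002,0,0,0,1]
    - [0,0,0.003,0,0,0,1]
    - [0,0,0.004,0,0,0,1]
    - [0,0,0.005,0,0,0,1]
    - [0,0,0.006,0,0,0,1]
    - [0,0,0.007,0,0,0,1]
    - [0,0,0.008,0,0,0,1]
    - [0,0,0.008,0,0,0,1]
    - [0,0,0.008,0,0,0,1]

```text
clock: 36.75
tcp_pos: [0.462, 0.0445, 0.1165]
orientation: [-3.141, -0.003, -0.0]
contact_force: [-1.4, -0.6, 9.1]
grip_width: 0.0648
```

Contact. I'll release to full opening before rising.

Call:
step_arm:
  commands:
    - [0,0,0,0,0,0,1]
    - [0,0,0,0,0,0,0]
    - [0,0,0,0,0,0,-0.7]
    - [0,0,0,0,0,0,-1]
    - [0,0,0,0,0,0,-1]
    - [0,0,-0.01,0,0,0,-1]
    - [0,0,-0.05,0,0,0,-1]
    - [0,0,-0.12,0,0,0,-1]
    - [0,0,-0.2,0,0,0,-1]
    - [0,0,-0.28,0,0,0,-1]

```text
clock: 38.0
tcp_pos: [0.4618, 0.0442, 0.2581]
orientation: [-3.141, -0.003, -0.001]
contact_force: [0.7, 0.5, -0.5]
grip_width: 0.0855
```

```bash
python3 - <<'E'
from h import *
ims=[]
s=grab_frame("scene"); d=grab_frame("side"); o=readout.get_obs(); print(o["clock"],o["tcp_pos"],o["grip_width"])
A=cv2.resize(s["img"][110:310,110:440,::-1],(560,340),interpolation=cv2.INTER_CUBIC)
B=d["img"][90:330,130:370,::-1]; B=cv2.resize(B,(240,240)); B=cv2.copyMakeBorder(B,0,100,0,0,0)
cv2.imwrite("pics/p8.png",np.hstack([A,B]))
# overlay check: expected upright cups vs masks
for n,x,y,k,h in (("slim_mid",.5055,.169,"slim",.123),("middle_mid",.517,.2867,"middle",.099),("wide_mid",.462,.0445,"wide",.075)):
    for f in (s,d):
        e=proj(f,[x,y,.004+h/2])[0]; print(n,np.round(e,1),[np.round(q["point"],1).tolist() for q in tip_of(n,f) if np.hypot(*(q["point"]-e))<25])
E
```

```text
38.1 [0.46409947 0.044493   0.26059687] 0.08522152929799437
slim_mid [339.3 178.2] [[337.5, 176.1]]
slim_mid [190.4 172. ] [[192.4, 176.3]]
middle_mid [374.8 175.8] [[370.1, 175.0]]
middle_mid [170.9 156.5] [[170.6, 154.6]]
wide_mid [294.5 184. ] [[292.3, 183.1]]
wide_mid [206.5 206.2] [[212.0, 204.2]]
```

View pics/p8.png

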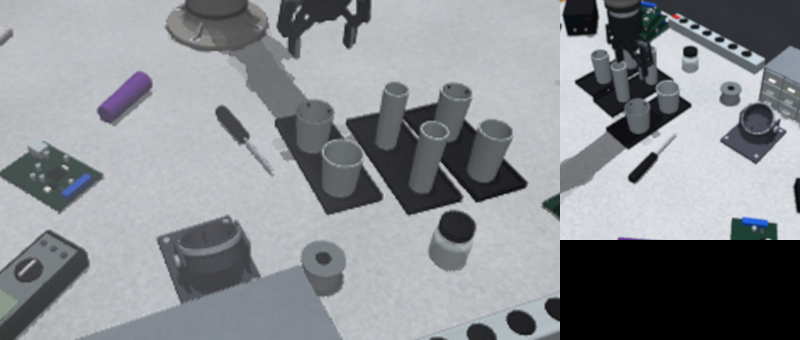

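All three stand upright in the right trays: scene view, wide (315,125), slim (393,115), middle (452,110). The bystanders are unmoved and the gripper is clear.

```bash
python3 -c "
from bench import r
print(r.hand_in())"
```

```text
the job is handed in; nothing more can be done
None
```

The three covers are pulled apart, and each stands upright, open end up, in the near half of the tray that holds its own size. I handed the job in about 38 s into the 72 s limit; the hand-in reports no verdict.

**Method:** I pulled each cover out along the leaning axis: slim, then middle, then wide. I lowered each one slowly until it touched the tray, with contact forces of about 19, 14 and 9 N.

**One mishap:** On the first try at the slim cover, the fingertips caught the middle cover's rim at about 9 N. I backed off 6 mm and gripped it again, and nothing was disturbed.

**Last checks:**
- **Picture:** the final scene and side views showed all three covers upright in the right trays, the gripper clear of everything, and the old covers and other things apparently where they were. I judged that by eye and did not measure it.
- **Positions:** the network's points for the three covers agreed with my expected positions to within about 2–6 pixels. The largest difference was the wide cover in the side view, at 6 pixels, where the robot's arm partly hides the trays. I take this as network error.

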